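Clamp a whittled peg in the sprung holding jig and latch it at the index pin

TASK

Clamp the small whittled wooden peg in the holding jig on the bench: lay it lengthwise in the two saddles, in front of the stop, and let it go. Then lift the latch bar by its knob, draw the sprung slide along towards the peg and drop the bar fully home into the notch that the upright index pin stands beside, so that the pad stays pressed on the peg's end. Leave the slicker and the lump of beeswax where they lie.

Things in the scene. Friction and masses are not known exactly. Their poses are not given: they have to be found in the camera images.
- jig: Holding jig fixed on the bench: plywood board 72 x 312 mm, 14 mm thick. Origin on the bench top, on its centre line; z up; local y runs along the jig (board from -167 to +145 mm): work end at +y, latch end at -y; local x runs across. From +y to -y: stop block, two saddles, round pad, slide block, notched rack with the latch bar above it. Heights in these texts are above the bench.
- cradle (a point): Where the peg's origin belongs: on the saddles' floors, midway under a peg that touches the stop (jig frame 0, 88, 28 mm; axes as the jig's). The wooden stop block (50 mm wide and high) has its face at jig y = 122 mm. A peg laid up to 12 mm short of the stop is pushed home by the pad.
- saddles (a point): Point midway between the two wooden saddles, at floor height (jig frame 0, 87, 28 mm). Each is 8 mm long, at jig y = 66 and 108 mm, 44 mm wide, U-shaped: flat floor at height 28 mm, flared cheeks up to 44 mm, about 23 mm apart at the floor and 30 mm at the top. Between the two saddles 34 mm of open space, with only the board below.
- rack (a point): Centre of the home notch, at tooth-top height (jig frame 0, -133, 40 mm). Steel rack 30 mm wide, tooth tops at 40 mm, floors at 24 mm. Notches 11 mm wide at jig y = -133 (home, where the bar starts), -101, -85 and -69 mm; teeth between the last three are 5 mm thick; a solid block lies between the home notch and the next.
- peg: Loose plain pale whittled wooden peg, 16 x 16 mm in section, 68 mm long along its own y axis, 20 g, ends alike; origin at the centre of its underside. It lies flat, in front and to the right of the jig or to its left; the slicker, a longer and darker turned tool, lies in the other of these places. The yellow right part of the bench lies 4 mm lower (z = -4 mm) than the brown board.
- slide (a joint): Travel of the slide block (46 x 32 mm, top at 60 mm with the hinge cheeks) towards the stop, jig +y, in m; 0 at the start, at most 0.070. Notches at 0 (home), 0.032, 0.048, 0.064. A return spring pushes it back with 1.2 N at 0, 5 N at 0.064. It springs back unless the bar lies in a notch or its knob is held.
- pad (a joint): How far the pad's sprung rod is pushed back into the slide, m: 0 when it presses nothing, about 0.006, 0.022 or 0.038 with the peg clamped in the first, second or third notch after home. Round pad, 24 mm across, centre at height 36 mm, face at jig y = 28 mm with the slide at 0, so it meets a seated peg at slide 0.026. Force 0.8 N + 100 N/m.
- latch (a joint): Angle of the latch bar above level, rad: 0 = fully down in a notch, up to 0.9 as the knob end is lifted; about 0.115 with the tongue on top of a tooth. Falls by its own weight (120 g). Steel strip 14 x 8 mm, 126 mm long, hinged on the slide on a pin along jig x, at height 52 mm and jig y = -46 mm + slide; it runs to -y. Raising the knob 15 mm clears the teeth.
- knob (a point): Grip point on the axis of the round wooden knob, 20 mm across, upright on the outer end of the latch bar: 13 mm below the knob's top, 24 mm above the bar's upper face, 80 mm above the bench with the bar level. It lies 110 mm to jig -y of the hinge pin and 28 mm above it when level; moves and tilts with the bar.
- tongue (a point): Middle of the lower edge of the bar's tongue, the 26 x 5 mm steel tooth under the bar that drops into a notch (3 mm clearance each side, so the springs leave it up to 3 mm to jig -y of the notch's centre). 87 mm to jig -y of the hinge pin and 22 mm below it when level; moves with the bar.
- index_pin: Fixed upright pointed steel pin, 6 mm thick and 30 mm tall, standing on the jig's board on its -x side (jig x = -29.5 mm), beside one of the three notches at y = -101, -85 or -69 mm: it marks the notch to use. Flat steel plugs lie beside the other two. Origin at the centre of its foot.
- slicker: Bystander, loose: brown turned wooden edge slicker, 104 mm long, 24 mm thick, long axis y; origin at the centre of its underside.
- beeswax: Bystander, loose: grooved lump of beeswax, 30 x 50 x 20 mm; origin at the centre of its underside.
Things that resemble listed ones, but are neither listed nor needed, are in the scene too. What is shaped like the peg but turquoise is not meant.

How it is judged:
On the way, in this order (a step that is already met when the one before it is completed fails the run):
1. the peg lies in both saddles, let go, the slide still back (distance between peg and cradle below 0.016 m and z of peg in the frame of cradle below 0.004 m and angle between the y axis of peg and the y axis of jig, either way round below 0.2 rad and contact force between the fingers and peg below 0.1 N and value of joint slide below 0.012 m), for 0.2 s.
2. the bar is lifted clear of the teeth and the slide drawn forward (value of joint latch above 0.09 rad and value of joint slide above 0.016 m), for 0.1 s.
At the end, for the whole second after the job is handed in: The peg lies in the saddles against the stop (within 6 mm and 0.15 rad), the pad is pressed on its end (rod pushed in by more than 2 mm), and the latch bar lies fully down (below 0.035 rad) with its tongue within 6 mm, along the jig, of the index pin (value of joint latch below 0.035 rad and y of tongue in the frame of index_pin between -0.006 and 0.006 m and distance between peg and cradle below 0.006 m and angle between the y axis of peg and the y axis of jig, either way round below 0.15 rad and value of joint pad above 0.002 m and linear speed of peg below 0.02 m/s); the robot touches nothing.
It fails at once if the slicker or the beeswax is shifted by more than 40 mm (distance of any of slicker, beeswax from where it was at the start of the episode above 0.04 m).
It also fails if it takes over 54 s, if anything falls off the work surface, if the arm or the gripper's body presses on something with over 40 N, if the wrist force passes 120 N, or if a joint passes its speed limit or range.

ROBOT

A 6-joint arm with a two-finger parallel gripper is mounted at the origin on the work surface; the furniture and walls round the work are solid. World frame = base frame: x ahead of the robot, y to its left, z up, the work surface at z = 0. Lengths are in m, angles in rad, forces in N, time in s.
With the tool pointing down it reaches from about 0.35 to 0.85 m from the base axis. Payload 8.1 kg.
Tool frame: the origin (TCP) lies at the centre of the arm's flange, where the gripper is bolted on; the fingertips stand 186 mm ahead of it and the grasp point (between the pads) lies 167 mm ahead of it; z points along the fingers, y is the line along which they close (so a half turn about z gives the same grasp; the last joint's range is limited). The gripper opens to 93 mm and grips with 3 to 60 N. Pads are 15 mm wide; open, the fingers measure 128 mm over their backs; the gripper's body (75 mm by 188 mm) begins 65 mm behind the grasp point.
Start: joints at [-1.277, 0.13, 1.488, -0, 1.523, -0.085], TCP at [0.222, -0.557, 0.405] pointing down, gripper open.
Joint ranges: [-2.96, 2.96], [-0.89, 2.26], [0.02, 2.5], [-1.34, 4.48], [0, 2.73], [-2.66, 2.66]. Speed limits (rad/s): [2.39, 2.39, 2.79, 3.14, 3.14, 3.14].

INTERFACE

Orientations are given as a rotation vector (axis times angle).
In Python, from plant import robot gives the robot as it stands.
- The arm moves only by the tool apply_moves, never from a script. Its argument "series" is a list of rows, each a list of 2 entries, a list of its own where there are three numbers: the shift along the tool's x, y, z in mm, then the turn, a rotation vector about the tool's x, y, z in rad. A call has 1 to 12 rows; each row shifts and turns the commanded pose from where the row before left it, along the tool's axes as they then stand; what a row does not reach is not made up. A row lasts 1/12 s, in which the tool goes at most 41.7 mm and 7.16 degrees, less where a joint would pass 70% of its speed; a pose out of reach is approached as far as the arm can. A call is refused whole if a number of a shift passes 41.7 or a number of a turn 0.125, either way. A call with a gripper value outside its range is refused whole. "claw" is the opening, from 0 (shut) to 1 (fully open), set as the call begins (left out, the last holds). The fingers move at their own pace and stop on an object; "newtons" is the grip in N (left out, the last holds). Time passes only in rows, so rows that do not move let the fingers close. It gives the time, the measured TCP pose, the force, the opening and the grip force at its end, in the units of the state.
- robot.read_state(): the state, without advancing time (a new reading comes with each control period).
- robot.read_camera(name): name is "scene" or "top" or "wrist"; returns (picture, depth): 420x560x3 uint8, blue, green, red; 420x560 float32, m along the optical axis (not along the pixel's ray), 0 where there is no reading.
- robot.calibration(name): a dict with "fx", "fy", "cx", "cy" (pixels), "extrinsics" (4x4, takes a point from world to camera coordinates). Camera axes: x right, y down, z forward; pixel columns grow to the right and rows downward; lengths in m; the calibration is good to about 2 mm. A picture is of the moment at which its call begins: read the wrist's pose just before it. calibration takes no time and is no camera call; for the wrist camera it gives the pose at the moment of the call.
- robot.close_job(): hands the job in; it is judged then, once.
The state is a dict: "t": time; "q": joint angles; "dq": joint speeds; "joint_torque": joint torques, N m; "tool_pos": TCP position; "orientation": TCP orientation; "force": force on the tool from outside, world axes, zero at the start; "wrist_torque": the same for the moment, N m; "opening": finger opening in m; "gripper_force": force on a finger pad.
Only numpy, scipy, OpenCV 4.12 (cv2) and the standard library are available. Lean on these libraries where they do the work, as an engineer would, in place of code of your own. Each camera call takes 0.05 s, during which the arm holds its last target. There are 200 camera calls.

## Working session

There is one attempt and no reset: what is moved stays moved. The work goes in short steps, Python scripts to look and compute and a tool call to move; the robot and the scene stay as the last step left them, time stands still between calls to the robot, and variables do not carry over. Pictures are saved under pics/ and viewed, at most 13 in all, crops included, and the job is handed in when it is done.

Besides the shell and the picture viewer there is one more tool, called by a JSON object that holds its "fn" and its "kwargs". apply_moves: Moves the arm, as the interface text tells. Its arguments: {"type":"object","properties":{"series":{"type":"array"},"claw":{"type":"number"},"newtons":{"type":"number"}},"required":["series"]}

```bash
mkdir -p pics
cat > h.py <<'E'
import numpy as np, cv2
from scipy.spatial.transform import Rotation as R
from plant import robot
def cam(n):
    c=robot.calibration(n); im,d=robot.read_camera(n); return im,d,c
def ray(c,u,v):
    T=np.array(c["extrinsics"]); Rm=T[:3,:3]; o=-Rm.T@T[:3,3]
    return o, Rm.T@np.array([(u-c["cx"])/c["fx"],(v-c["cy"])/c["fy"],1])
def onz(c,u,v,z):
    o,r=ray(c,u,v); return o+r*(z-o[2])/r[2]
def cloud(d,c):
    T=np.array(c["extrinsics"]); v,u=np.indices(d.shape)
    P=np.stack([(u-c["cx"])/c["fx"]*d,(v-c["cy"])/c["fy"]*d,d],-1)
    return (P-T[:3,3])@T[:3,:3]
E
python3 - <<'E'
from h import *
for n in("top","scene"):
    im,d,c=cam(n); cv2.imwrite(f"pics/{n}0.png",im); np.savez(f"{n}0.npz",im=im,d=d,c=np.array(c,dtype=object))
    print(n,c)
s=robot.read_state(); print(s["t"],s["tool_pos"],R.from_rotvec(s["orientation"]).as_matrix().round(3),s["opening"])
E
```

```text
top {'fx': 445.7004616221021, 'fy': 445.7004616221021, 'cx': 286.14397373976476, 'cy': 210.29063443074122, 'extrinsics': array([[-0.00976598, -0.99994606, -0.0035367 , -0.08288807],
       [-0.97880564,  0.01028293, -0.2045331 ,  0.43596901],
       [ 0.20455843,  0.00146428, -0.97885326,  1.01783279],
       [ 0.        ,  0.        ,  0.        ,  1.        ]])}
scene {'fx': 518.251087484518, 'fy': 518.251087484518, 'cx': 275.74008666721124, 'cy': 208.3045753036525, 'extrinsics': array([[-0.84326526, -0.53743161,  0.00842473,  0.29741051],
       [-0.23550339,  0.35534001, -0.90458368,  0.20714119],
       [ 0.48315821, -0.76478804, -0.42621285,  0.71101576],
       [ 0.        ,  0.        ,  0.        ,  1.        ]])}
0.1 [ 0.22185301 -0.55726512  0.40377837] [[ 0.929  0.37  -0.   ]
 [ 0.37  -0.929  0.002]
 [ 0.    -0.002 -1.   ]] 0.09272706347939148
```

View pics/top0.png

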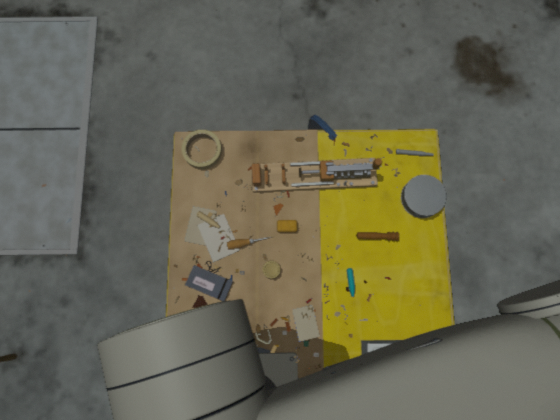

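View pics/scene0.png

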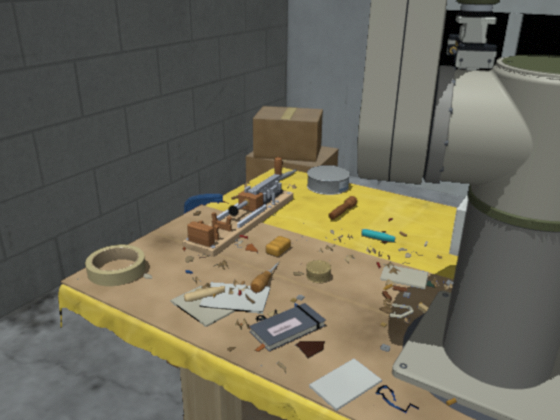

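The candidates are the pale stick at top (208,217), lying left of the jig on the paper, the turquoise one at (351,282), which is excluded, and the brown slicker at (378,236). The pale one fits the peg. The jig runs from the stop at (256,175) to the knob at (377,162). I'll confirm both in one enlarged crop and measure.

Run:
```python
from h import *
z=np.load("top0.npz",allow_pickle=True); im,d,c=z["im"],z["d"],z["c"].item()
a=cv2.resize(im[148:200,245:395],None,fx=5.3,fy=5.3,interpolation=cv2.INTER_CUBIC)
s=np.load("scene0.npz",allow_pickle=True); si=s["im"]
b=cv2.resize(im[200:255,185:260],(400,293),interpolation=cv2.INTER_CUBIC)
e=cv2.resize(si[150:250,180:310],(395,304),interpolation=cv2.INTER_CUBIC)
can=np.zeros((590,800,3),np.uint8); can[:a.shape[0],:a.shape[1]]=a[:,:800]; can[280:573,:400]=b; can[280:584,400:795]=e
cv2.imwrite("pics/crop1.png",can)
X=cloud(d,c)
for u,v in [(208,217),(200,210),(215,224),(256,175),(377,162),(283,174),(378,236),(287,226)]: print((u,v),X[v,u].round(3))
# board extents & peg: height based
roi=np.zeros(d.shape,bool); roi[205:232,190:225]=1
m=roi&(X[...,2]>0.010)&(X[...,2]<.03); P=X[m]; print(m.sum(),P.mean(0),cv2.minAreaRect(P[:,:2].astype(np.float32)*1000))
roi=np.zeros(d.shape,bool); roi[150:200,245:395]=1
m=roi&(X[...,2]>0.008); P=X[m]; print(m.sum(),cv2.minAreaRect(P[:,:2].astype(np.float32)*1000))
m=roi&(X[...,2]>0.044); n,l,st,ce=cv2.connectedComponentsWithStats(m.astype(np.uint8))
for i in range(1,n):
    if st[i,4]>5: print(st[i],X[l==i].mean(0).round(4),X[l==i][:,2].max())
```

```text
(208, 217) [0.427 0.104 0.014]
(200, 210) [0.446 0.126 0.006]
(215, 224) [0.408 0.086 0.018]
(256, 175) [ 0.521 -0.016  0.051]
(377, 162) [ 0.538 -0.3    0.093]
(283, 174) [ 0.53  -0.08   0.029]
(378, 236) [ 0.375 -0.309  0.018]
(287, 226) [ 0.401 -0.089  0.019]
155 [0.42050902 0.10470764 0.01388878] ((423.84783935546875, 104.979248046875), (83.22614288330078, 51.73414611816406), 18.139415740966797)
3560 ((395.85125732421875, -164.41250610351562), (349.0967712402344, 311.67901611328125), 2.5855236053466797)
[320 158  62  22 581] [ 0.5342 -0.231   0.0599] 1.0851858903136289
[251 164  10  20 166] [ 0.5246 -0.016   0.0556] 1.0851858903136289
[265 165   3   3   7] [ 0.5457 -0.0393  0.0454] 0.04836872008023365
[282 164   3   3   7] [ 0.5474 -0.0804  0.0454] 0.04634005815064832
[299 168   3   7  17] [ 0.5318 -0.1222  0.0478] 0.05256162705383853
```

View pics/crop1.png

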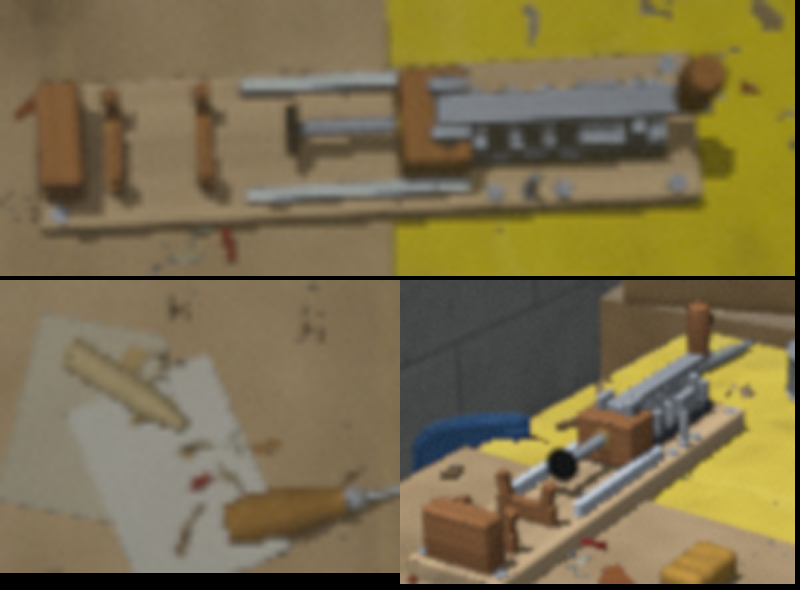

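The crop confirms it: the pale peg sits at top pixels (198,213)–(220,227) and lies at about 45°. The index pin at crop (533,187) stands between plugs at (495,190) and (563,187), so it marks the middle notch (slide 0.048). Next I move over to the peg.

{"fn": "apply_moves", "kwargs": {"series": [[[25,-29.5,0],[0,0,0]],[[25,-29.5,0],[0,0,0]],[[25,-29.5,0],[0,0,0]],[[25,-29.5,0],[0,0,0]],[[25,-29.5,0],[0,0,0]],[[25,-29.5,0],[0,0,0]],[[25,-29.5,0],[0,0,0]],[[25,-29.5,0],[0,0,0]],[[25,-29.5,0],[0,0,0]],[[25,-29.5,0],[0,0,0]],[[25,-29.5,0],[0,0,0]],[[25,-29.5,0],[0,0,0]]], "claw": 1}}

```text
t: 1.1
tool_pos: [0.3696, -0.1158, 0.4046]
orientation: [3.085, 0.591, 0.0]
force: [0.3, -1.1, -0.3]
opening: 0.093
gripper_force: 0.0
```

{"fn": "apply_moves", "kwargs": {"series": [[[25,-29.5,0],[0,0,0]],[[25,-29.5,0],[0,0,0]],[[25,-29.5,0],[0,0,0]],[[25,-29.5,0],[0,0,0]],[[0,0,0],[0,0,-0.1]],[[0,0,0],[0,0,-0.1]],[[0,0,0],[0,0,-0.1]],[[0,0,0],[0,0,-0.1]],[[0,0,0],[0,0,0]],[[0,0,0],[0,0,0]]]}}

```text
t: 1.93
tool_pos: [0.4189, 0.029, 0.4044]
orientation: [-2.908, -1.188, 0.001]
force: [0.2, -0.1, 0.2]
opening: 0.0932
gripper_force: 0.0
```

Run:
```python
from h import *
s=robot.read_state(); print(s["t"],s["tool_pos"],R.from_rotvec(s["orientation"]).as_matrix().round(3))
ims=[]
for n in("wrist","top"):
    im,d,c=cam(n); np.savez(f"{n}1.npz",im=im,d=d,c=np.array(c,dtype=object)); 
    if n=="wrist": cv2.imwrite("pics/w1.png",im); T=c["extrinsics"]; print("campos",-T[:3,:3].T@T[:3,3],T[2,:3])
```

```text
1.9333 [0.41889407 0.02903699 0.4044163 ] [[ 0.714  0.7   -0.001]
 [ 0.7   -0.714  0.   ]
 [-0.    -0.    -1.   ]]
campos [0.47637114 0.08616611 0.38505777] [-0.21091978 -0.20583432 -0.95558625]
```

View pics/w1.png

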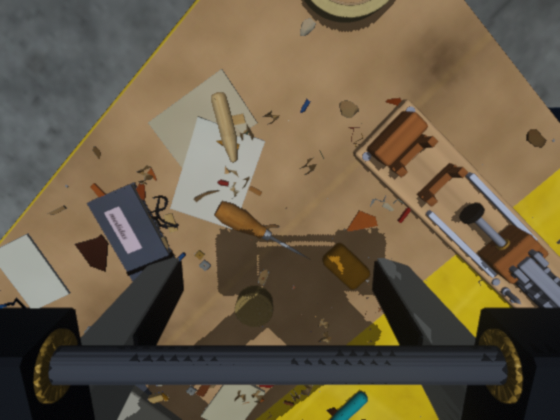

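The peg is at wrist (219,95)–(233,160). The stop's top is at about (400,137) and the saddles at (410,150) and (440,183). I'll measure them by depth height.

Run:
```python
from h import *
z=np.load("wrist1.npz",allow_pickle=True); im,d,c=z["im"],z["d"],z["c"].item()
X=cloud(d,c)
print("bench",X[60,280],X[150,340],X[150,190])
def blob(u0,u1,v0,v1,lo,hi,z=None):
    r=np.zeros(d.shape,np.uint8); r[v0:v1,u0:u1]=1
    m=r*((X[...,2]>lo)&(X[...,2]<hi)).astype(np.uint8)
    m=cv2.morphologyEx(m,cv2.MORPH_OPEN,np.ones((2,2),np.uint8))
    n,l,st,ce=cv2.connectedComponentsWithStats(m); i=1+st[1:,4].argmax(); P=X[l==i]
    rc=cv2.minAreaRect((P[:,:2]*1000).astype(np.float32))
    q=P[:,:2]-P[:,:2].mean(0); w,V=np.linalg.eigh(q.T@q); a=V[:,1]
    print(st[i],"mean",P.mean(0).round(4),"rect",np.round(rc[0],1),np.round(rc[1],1),round(rc[2],1),"axisdeg",np.degrees(np.arctan2(a[1],a[0])).round(1),"z",np.percentile(P[:,2],[5,50,95]).round(4)); return rc
blob(205,250,80,170,.009,.03)
blob(355,440,95,190,.046,.06)
blob(355,440,95,190,.0495,.06)
# saddle cheek tops
m=((X[...,2]>.039)&(X[...,2]<.048)).astype(np.uint8); m[:, :385]=0; m[:140]=0; m[215:]=0; m[:,475:]=0
n,l,st,ce=cv2.connectedComponentsWithStats(m)
for i in range(1,n):
    if st[i,4]>8: print(st[i],X[l==i].mean(0).round(4))
# board edge direction: robot-side top edge, board z~.014
m=((X[...,2]>.010)&(X[...,2]<.0165)).astype(np.uint8); m[:, :355]=0; m[:100]=0; m[300:]=0
m=cv2.morphologyEx(m,cv2.MORPH_OPEN,np.ones((3,3),np.uint8))
P=X[m>0]; print(m.sum(),cv2.minAreaRect((P[:,:2]*1000).astype(np.float32)))
```

```text
bench [ 0.50359891  0.11004735 -0.0007474 ] [0.48557307 0.00624267 0.00067927] [0.37933211 0.11543271 0.00523978]
[ 212   93   28   71 1030] mean [0.4241 0.105  0.0156] rect [433.7 105.8] [77.6 53. ] 9.6 axisdeg 55.8 z [0.0082 0.0149 0.0169]
[ 375  113   54   54 1284] mean [ 0.5284 -0.0156  0.0498] rect [518.8  25.6] [ 53.2 138. ] 14.0 axisdeg 171.0 z [0.0209 0.0505 0.0518]
[ 377  115   50   52 1021] mean [ 0.5287 -0.0164  0.0504] rect [517.5  25.4] [ 49.9 138. ] 14.2 axisdeg 171.3 z [0.0477 0.0506 0.0519]
[424 140  14   8  80] [ 0.5461 -0.0384  0.0435]
[395 165  13  13  95] [ 0.5111 -0.039   0.0438]
[454 167  14  11 109] [ 0.5488 -0.0794  0.0432]
[425 194  13  13  91] [ 0.5128 -0.0807  0.0437]
[467 208   8   7  27] [ 0.5328 -0.1192  0.0417]
7797 ((533.306884765625, -132.30731201171875), (72.29031372070312, 260.98004150390625), 2.3354103565216064)
```

Run:
```python
from h import *
z=np.load("wrist1.npz",allow_pickle=True); im,d,c=z["im"],z["d"],z["c"].item()
X=cloud(d,c)
m=((X[...,2]>.010)&(X[...,2]<.03)).astype(np.uint8); r=np.zeros_like(m); r[80:172,200:250]=1; m*=r
m=cv2.morphologyEx(m,cv2.MORPH_OPEN,np.ones((4,4),np.uint8))
ct=max(cv2.findContours(m,cv2.RETR_EXTERNAL,cv2.CHAIN_APPROX_NONE)[0],key=cv2.contourArea)
rc=cv2.minAreaRect(ct); print(rc)
B=cv2.boxPoints(rc); W=np.array([onz(c,u,v,.014)[:2] for u,v in B]); print(W.round(4)); print("ctr",W.mean(0),[np.linalg.norm(W[i]-W[i-1]).round(4) for i in range(4)])
k=0 if np.linalg.norm(W[1]-W[0])>np.linalg.norm(W[2]-W[1]) else 1
a=W[k+1]-W[k]; print("axis",np.degrees(np.arctan2(a[1],a[0])))
```

```text
((226.6511993408203, 127.45999145507812), (71.56462097167969, 15.92220401763916), 75.17352294921875)
[[0.4342 0.1351]
 [0.4471 0.1271]
 [0.4113 0.0703]
 [0.3976 0.0785]]
ctr [0.42254271 0.10274983] [np.float64(0.0674), np.float64(0.0152), np.float64(0.0672), np.float64(0.016)]
axis -122.21166630873327
```

{"fn": "apply_moves", "kwargs": {"series": [[[27,-25,0],[0,0,0]],[[27,-25,0],[0,0,0]],[[0,0,35],[0,0,-0.117]],[[0,0,35],[0,0,-0.117]],[[0,0,35],[0,0,0]],[[0,0,35],[0,0,0]],[[0,0,20],[0,0,0]],[[0,0,0],[0,0,0]],[[0,0,0],[0,0,0]]], "claw": 0.6}}

```text
t: 2.78
tool_pos: [0.4218, 0.1023, 0.2441]
orientation: [-2.748, -1.521, 0.004]
force: [0.7, -0.7, 0.2]
opening: 0.0554
gripper_force: 0.0
```

Run:
```python
from h import *
s=robot.read_state(); M=R.from_rotvec(s["orientation"]).as_matrix(); p=np.array(s["tool_pos"]); print(s["t"],p,M.round(3))
im,d,c=cam("wrist"); X=cloud(d,c); cv2.imwrite("pics/w2.png",im)
t=p+.167*M[:,2]
T=c["extrinsics"]
for q in (np.array([.4225,.1027,.016]),p+.186*M[:,2]):
    k=T[:3,:3]@q+T[:3,3]; print("px",c["fx"]*k[0]/k[2]+c["cx"],c["fy"]*k[1]/k[2]+c["cy"])
```

```text
2.7833 [0.42179063 0.10233071 0.24409906] [[ 0.531  0.847 -0.003]
 [ 0.847 -0.531 -0.   ]
 [-0.002 -0.002 -1.   ]]
px 280.6102548512589 239.94055908287436
px 279.3475893654529 272.8332783492219
```

View pics/w2.png

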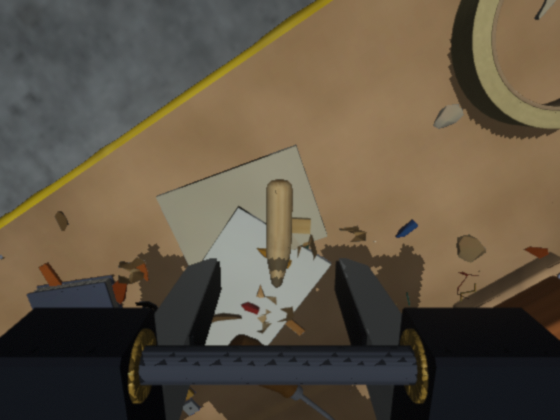

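The peg is aligned between the fingers at (279,180)–(277,280). I'll cast its ends to check the position along its length.

Run:
```python
from h import *
c=robot.calibration("wrist"); s=robot.read_state(); M=R.from_rotvec(s["orientation"]).as_matrix(); p=np.array(s["tool_pos"])
for u,v,z in((279,180,.010),(277.5,282,.008)):
    print((M.T@(onz(c,u,v,z)-p)*1000).round(1))
```

```text
[ 35.9  -0.  235.7]
[-31.7  -0.9 237.7]
```

{"fn": "apply_moves", "kwargs": {"series": [[[2,-0.5,30],[0,0,0]],[[0,0,13],[0,0,0]],[[0,0,10],[0,0,0]],[[0,0,0],[0,0,0]],[[0,0,0],[0,0,0]]]}}

```text
t: 3.25
tool_pos: [0.4237, 0.1045, 0.193]
orientation: [2.747, 1.523, 0.002]
force: [0.9, 0.1, 0.9]
opening: 0.0558
gripper_force: 0.0
```

{"fn": "apply_moves", "kwargs": {"series": [[[0,0,0],[0,0,0]],[[0,0,0],[0,0,0]],[[0,0,0],[0,0,0]],[[0,0,0],[0,0,0]],[[0,0,0],[0,0,0]],[[0,0,0],[0,0,0]]], "claw": 0, "newtons": 15}}

```text
t: 3.75
tool_pos: [0.423, 0.1045, 0.1919]
orientation: [2.747, 1.524, 0.0]
force: [1.0, 0.1, -0.2]
opening: 0.0206
gripper_force: 0.0
```

{"fn": "apply_moves", "kwargs": {"series": [[[0,0,0],[0,0,0]],[[0,0,0],[0,0,0]],[[0,0,0],[0,0,0]],[[0,0,0],[0,0,0]]]}}

```text
t: 4.08
tool_pos: [0.423, 0.1045, 0.1919]
orientation: [2.747, 1.524, 0.0]
force: [-0.6, 0.9, 2.4]
opening: 0.016
gripper_force: 14.9
```

{"fn": "apply_moves", "kwargs": {"series": [[[0,0,-15],[0,0,0]],[[0,0,-30],[0,0,0]],[[0,0,-40],[0,0,0]],[[0,0,-25],[0,0,-0.1]],[[0,0,0],[0,0,-0.1]],[[0,0,0],[0,0,-0.1]],[[0,0,0],[0,0,-0.1]],[[0,0,0],[0,0,-0.1]],[[0,0,0],[0,0,-0.1]],[[0,0,0],[0,0,0]],[[0,0,0],[0,0,0]]]}}

```text
t: 5.0
tool_pos: [0.4229, 0.1045, 0.3015]
orientation: [-2.178, -2.264, 0.0]
force: [0.2, 0.7, 0.2]
opening: 0.0164
gripper_force: 14.9
```

{"fn": "apply_moves", "kwargs": {"series": [[[-28.7,16.7,0],[0,0,0]],[[-28.7,16.7,0],[0,0,0]],[[-28.7,16.7,0],[0,0,0]],[[-28.7,16.7,0],[0,0,0]],[[-28.7,16.7,0],[0,0,0]],[[-28.7,16.7,0],[0,0,0]],[[0,0,30],[0,0,0]],[[0,0,0],[0,0,0]],[[0,0,0],[0,0,0]]]}}

```text
t: 5.75
tool_pos: [0.5292, -0.0634, 0.2697]
orientation: [-2.175, -2.261, 0.004]
force: [0.5, -1.0, -0.8]
opening: 0.0161
gripper_force: 14.9
```

Run:
```python
from h import *
s=robot.read_state(); M=R.from_rotvec(s["orientation"]).as_matrix(); p=np.array(s["tool_pos"]); print(s["t"],p,M.round(3))
im,d,c=cam("wrist"); X=cloud(d,c); cv2.imwrite("pics/w3.png",im); np.savez("w3.npz",X=X,c=np.array(c,dtype=object))
```

```text
5.75 [ 0.52921971 -0.06341296  0.26971923] [[-0.039  0.999 -0.005]
 [ 0.999  0.039  0.001]
 [ 0.001 -0.005 -1.   ]]
```

View pics/w3.png

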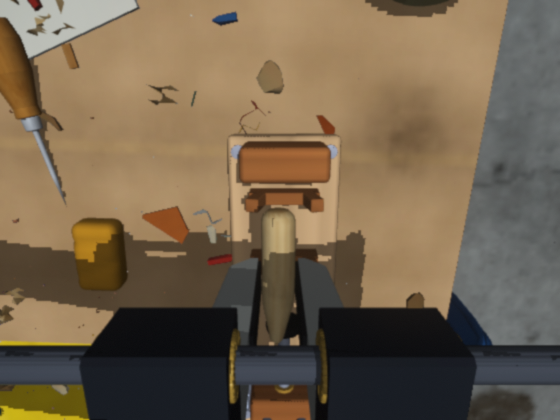

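The stop (240–331, centre 285) and saddle (245–324) are ahead of the peg, whose tip is at (278,212). I'll get the lateral and yaw offset in the tool frame.

Run:
```python
from h import *
z=np.load("w3.npz",allow_pickle=True); X=z["X"]; c=z["c"].item(); s=robot.read_state(); M=R.from_rotvec(s["orientation"]).as_matrix(); p=np.array(s["tool_pos"])
f=lambda u,v,h:(M.T@(onz(c,u,v,h)-p)*1000).round(1)
for n,a in dict(stopL=(240,180,.05),stopR=(330,180,.05),stopbackL=(242,143,.05),stopbackR=(327,143,.05),boardL=(230,140,.014),boardL2=(230.5,250,.014),boardR=(339.5,140,.014),boardR2=(338,250,.014),pegtip=(278,208,.085),cheekL=(251,204,.044),cheekR=(317,204,.044)).items(): print(n,f(*a))
Y=(X-p)@M*1000
m=(X[...,2]>.040)&(X[...,2]<.047); m[:195]=0;m[214:]=0; m[:,:235]=0;m[:,335:]=0
for k in (m.copy(),m.copy()):pass
l=m.copy(); l[:,284:]=0; r=m.copy(); r[:,:284]=0
print(l.sum(),np.median(Y[l],0),r.sum(),np.median(Y[r],0))
m=(X[...,2]>.0485)&(X[...,2]<.053); m[:135]=0;m[190:]=0;m[:,:230]=0;m[:,345:]=0; print(m.sum(),Y[m].mean(0),cv2.minAreaRect(Y[m][:,:2].astype(np.float32)))
m=(X[...,2]>.07)&(X[...,2]<.11); m[250:]=0; print(m.sum(),np.median(Y[m],0),Y[m].max(0),Y[m].min(0))
```

```text
stopL [ 39.7 -22.8 221.3]
stopR [ 39.7  26.4 221.1]
stopbackL [ 59.7 -21.1 221.3]
stopbackR [ 59.6  24.  221.2]
boardL [ 57.6 -32.1 257.3]
boardL2 [-16.3 -34.6 257.2]
boardR [ 57.6  36.2 257.1]
boardR2 [-16.3  38.7 257.1]
pegtip [ 33.9  -1.9 186.2]
cheekL [ 24.5 -17.5 227.2]
cheekR [ 24.5  20.3 227.1]
222 [ 24.40538918 -16.8590395  226.81209488] 224 [ 24.53396111  19.58257415 226.90358774]
3166 [ 48.15565774   1.3774505  220.69307898] ((47.931373596191406, 1.3749217987060547), (19.314624786376953, 49.42584991455078), 0.02276020310819149)
1367 [ 25.98261425  -1.90193222 178.65577454] [ 34.29380068   6.07816262 189.76231005] [ 14.79942181  -9.95967722 175.32511511]
```

{"fn": "apply_moves", "kwargs": {"series": [[[0,3,0],[0,0,0]],[[0,0,20],[0,0,0]],[[0,0,13],[0,0,0]],[[0,0,6],[0,0,0]],[[0,0,5],[0,0,0]],[[0,0,5],[0,0,0]],[[0,0,0],[0,0,0]],[[0,0,0],[0,0,0]]]}}

```text
t: 6.47
tool_pos: [0.5333, -0.0632, 0.2229]
orientation: [-2.174, -2.268, 0.0]
force: [-0.1, 1.1, -0.5]
opening: 0.0166
gripper_force: 14.9
```

Run:
```python
from h import *
s=robot.read_state(); print(s["t"],s["tool_pos"],s["force"],s["wrist_torque"])
im,d,c=cam("wrist"); a=cv2.resize(im[100:330,180:390],(730,800))[:600]
im2,_,_=cam("scene"); b=cv2.resize(im2[190:260,170:270],(600,420),interpolation=cv2.INTER_CUBIC)
cv2.imwrite("pics/w4.png",np.hstack([cv2.resize(a,(400,329)),cv2.resize(b,(400,329))]))
```

```text
6.4667 [ 0.5333487  -0.0631775   0.22289612] [-0.10411131  1.06460324 -0.50896662] [-0.00672139 -0.03020099  0.00075864]
```

View pics/w4.png

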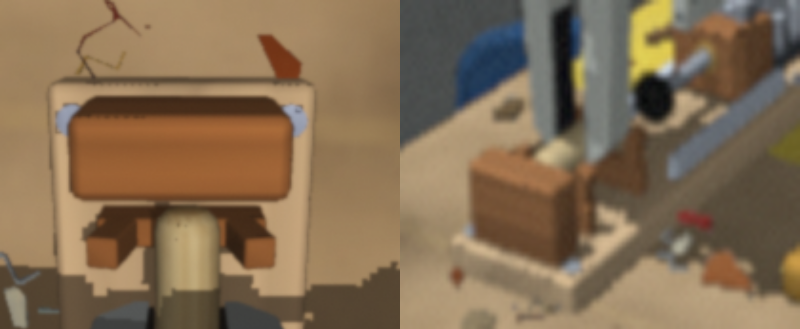

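The peg lies between the cheeks, about 1 mm too far right (peg centre 187 against saddle centre 182 in the crop). I shift −1 mm, lower it and release.

{"fn": "apply_moves", "kwargs": {"series": [[[0,-1,2],[0,0,0]],[[0,0,1.5],[0,0,0]],[[0,0,0],[0,0,0]],[[0,0,0],[0,0,0]]]}}

```text
t: 6.9
tool_pos: [0.5325, -0.0634, 0.2197]
orientation: [2.174, 2.267, 0.001]
force: [-0.3, 0.4, 2.9]
opening: 0.0161
gripper_force: 15.0
```

{"fn": "apply_moves", "kwargs": {"series": [[[0,0,0],[0,0,0]],[[0,0,0],[0,0,0]],[[0,0,0],[0,0,0]],[[0,0,0],[0,0,0]]], "claw": 0.45}}

```text
t: 7.23
tool_pos: [0.5322, -0.0632, 0.219]
orientation: [-2.174, -2.267, 0.0]
force: [0.8, -0.0, 0.7]
opening: 0.0381
gripper_force: 0.0
```

{"fn": "apply_moves", "kwargs": {"series": [[[0,0,-20],[0,0,0]],[[0,0,-30],[0,0,0]],[[0,0,-40],[0,0,0]],[[-20,0,-30],[0,0,0]],[[-20,0,0],[0,0,0]],[[0,0,0],[0,0,0]],[[0,0,0],[0,0,0]]]}}

```text
t: 7.82
tool_pos: [0.5339, -0.1038, 0.3394]
orientation: [2.176, 2.266, 0.0]
force: [-0.6, 0.6, -0.5]
opening: 0.0416
gripper_force: 0.0
```

Run:
```python
from h import *
s=robot.read_state(); M=R.from_rotvec(s["orientation"]).as_matrix(); p=np.array(s["tool_pos"]); print(s["t"],p,M.round(3))
im,d,c=cam("wrist"); X=cloud(d,c); cv2.imwrite("pics/w5.png",im); np.savez("w5.npz",X=X,c=np.array(c,dtype=object))
```

```text
7.8167 [ 0.53391318 -0.10384762  0.33936005] [[-0.04   0.999  0.   ]
 [ 0.999  0.04   0.   ]
 [ 0.     0.    -1.   ]]
```

View pics/w5.png

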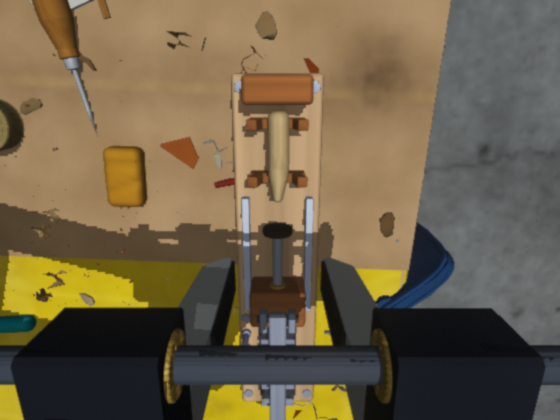

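The peg lies straight in both saddles at (279,110)–(279,200), close to the stop at (278,88), and the slide is still back. Next I move over the knob.

{"fn": "apply_moves", "kwargs": {"series": [[[-39.8,0,0],[0,0,0]],[[-39.8,0,0],[0,0,0]],[[-39.8,0,0],[0,0,0]],[[-39.8,0,0],[0,0,0]],[[-39.8,0,0],[0,0,0]],[[0,0,0],[0,0,0]],[[0,0,0],[0,0,0]]], "claw": 0.6}}

```text
t: 8.45
tool_pos: [0.5418, -0.3031, 0.337]
orientation: [-2.175, -2.262, 0.0]
force: [-0.5, 1.2, 0.4]
opening: 0.0558
gripper_force: 0.0
```

Run:
```python
from h import *
s=robot.read_state(); M=R.from_rotvec(s["orientation"]).as_matrix(); p=np.array(s["tool_pos"]); print(s["t"],p,M.round(3))
im,d,c=cam("wrist"); X=cloud(d,c); cv2.imwrite("pics/w6.png",im); np.savez("w6.npz",X=X,c=np.array(c,dtype=object))
Y=(X-p)@M*1000
m=(X[...,2]>.085)&(X[...,2]<.1)&(abs(Y[...,1])<40)&(abs(Y[...,0])<60); v,u=np.nonzero(m); print(m.sum(),Y[m].min(0),Y[m].max(0),Y[m].mean(0),u.mean(),v.mean())
# pin: tall thin on -x side
for n,lo,hi in(("pin",.034,.05),):
    m=(X[...,2]>lo)&(X[...,2]<hi)&(Y[...,1]<-22)&(Y[...,1]>-38)&(Y[...,0]>20)&(Y[...,0]<120); v,u=np.nonzero(m); print(n,m.sum(),Y[m].mean(0) if m.any() else 0, u.mean(),v.mean())
```

```text
8.45 [ 0.54177201 -0.30305283  0.337038  ] [[-0.039  0.999 -0.003]
 [ 0.999  0.039  0.002]
 [ 0.002 -0.003 -1.   ]]
692 [ -7.7814094  -10.1847546  241.39107698] [  9.79391714   8.82331899 252.02867006] [  1.76841423  -0.70386867 244.75227603] 278.48265895953756 230.61705202312137
pin 93 [ 86.98473567 -27.04138593 294.11387281] 240.94623655913978 90.82795698924731
```

View pics/w6.png

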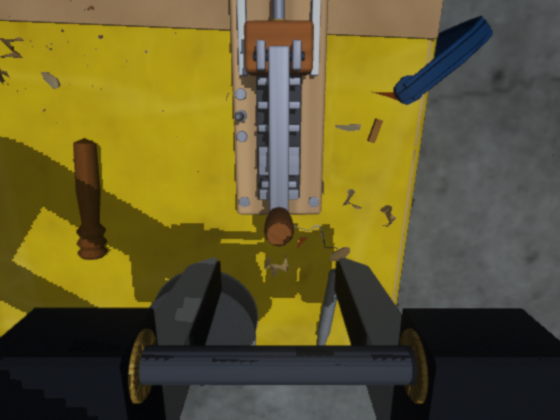

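The knob is at (278,231), centred within 1 mm. The pin at (240,117) stands between plugs at (241,94) and (242,136), which confirms the middle notch. I descend and grip the knob.

{"fn": "apply_moves", "kwargs": {"series": [[[1,-0.5,35],[0,0,0]],[[0,0,30],[0,0,0]],[[0,0,15],[0,0,0]],[[0,0,10],[0,0,0]],[[0,0,0],[0,0,0]],[[0,0,0],[0,0,0]]]}}

```text
t: 9.0
tool_pos: [0.5421, -0.2998, 0.2493]
orientation: [-2.172, -2.269, -0.0]
force: [0.5, -0.9, 0.5]
opening: 0.0558
gripper_force: 0.0
```

{"fn": "apply_moves", "kwargs": {"series": [[[0,0,0],[0,0,0]],[[0,0,0],[0,0,0]],[[0,0,0],[0,0,0]],[[0,0,0],[0,0,0]],[[0,0,0],[0,0,0]],[[0,0,0],[0,0,0]],[[0,0,0],[0,0,0]],[[0,0,0],[0,0,0]]], "claw": 0, "newtons": 30}}

```text
t: 9.67
tool_pos: [0.5418, -0.3013, 0.2495]
orientation: [2.174, 2.267, -0.0]
force: [-1.2, -1.3, 2.5]
opening: 0.0192
gripper_force: 30.0
```

{"fn": "apply_moves", "kwargs": {"series": [[[1,0,-5],[0,0,0]],[[1,0,-5],[0,0,0]],[[1,0,-5],[0,0,0]],[[1,0,-5],[0,0,0]],[[0,0,0],[0,0,0]],[[0,0,0],[0,0,0]]]}}

```text
t: 10.17
tool_pos: [0.5416, -0.2958, 0.269]
orientation: [-2.172, -2.267, -0.002]
force: [2.6, 4.4, -4.5]
opening: 0.0193
gripper_force: 30.0
```

{"fn": "apply_moves", "kwargs": {"series": [[[8,0,0],[0,0,0]],[[8,0,0],[0,0,0]],[[8,0,0],[0,0,0]],[[8,0,0],[0,0,0]],[[8,0,0],[0,0,0]],[[4,0,0],[0,0,0]],[[4,0,0],[0,0,0]],[[0,0,0],[0,0,0]],[[0,0,0],[0,0,0]]]}}

```text
t: 10.92
tool_pos: [0.5396, -0.2492, 0.27]
orientation: [2.173, 2.267, -0.002]
force: [-0.6, -6.4, -0.3]
opening: 0.0191
gripper_force: 30.0
```

Run:
```python
from h import *
s=robot.read_state(); print(s["t"],s["tool_pos"],s["force"],s["opening"])
im,d,c=cam("wrist"); im2,_,_=cam("scene"); 
a=cv2.resize(im[0:260,180:380],(460,598)); b=cv2.resize(im2[150:250,180:310],(338,260),interpolation=cv2.INTER_CUBIC)
can=np.zeros((598,798,3),np.uint8); can[:,:460]=a; can[:260,460:]=b; cv2.imwrite("pics/w7.png",can)
```

```text
10.9167 [ 0.53958108 -0.24916478  0.27002746] [-0.58928809 -6.43660705 -0.27790989] 0.01906371039572527
```

View pics/w7.png

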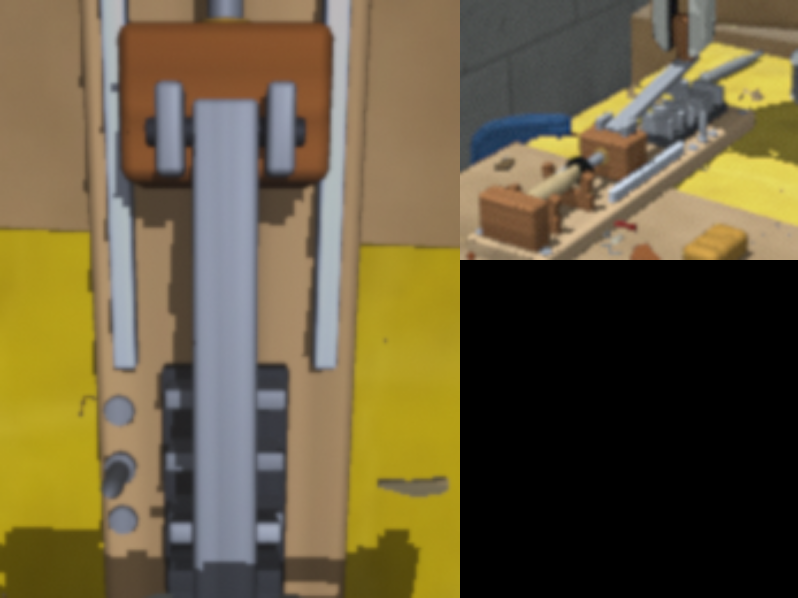

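The slide is forward at about 45 mm, the pad is on the peg, and the bar is clear of the teeth. I draw 4 mm more, then lower along the arc.

{"fn": "apply_moves", "kwargs": {"series": [[[4,0,0],[0,0,0]],[[0,0,0],[0,0,0]],[[-2,0,5],[0,0,0]],[[-2,0,5],[0,0,0]],[[0,0,0],[0,0,0]]]}}

```text
t: 11.43
tool_pos: [0.5396, -0.2497, 0.2596]
orientation: [2.173, 2.266, -0.001]
force: [-1.4, -9.0, 3.9]
opening: 0.019
gripper_force: 30.0
```

{"fn": "apply_moves", "kwargs": {"series": [[[-1.5,0,4],[0,0,0]],[[-1,0,3],[0,0,0]],[[0,0,2],[0,0,0]],[[0,0,1],[0,0,0]],[[0,0,0],[0,0,0]],[[0,0,0],[0,0,0]]]}}

```text
t: 11.93
tool_pos: [0.5397, -0.2522, 0.2503]
orientation: [2.173, 2.266, -0.002]
force: [-2.5, -6.4, 2.2]
opening: 0.0191
gripper_force: 30.0
```

The height is back at the level-bar value, so the tongue is in the notch. I release and rise.

{"fn": "apply_moves", "kwargs": {"series": [[[0,0,0.8],[0,0,0]],[[0,0,0],[0,0,0]]]}}

```text
t: 12.1
tool_pos: [0.5398, -0.2522, 0.2497]
orientation: [2.173, 2.266, -0.002]
force: [-3.0, -8.1, 3.3]
opening: 0.0191
gripper_force: 30.0
```

{"fn": "apply_moves", "kwargs": {"series": [[[0,0,0],[0,0,0]],[[0,0,0],[0,0,0]],[[0,0,0],[0,0,0]],[[0,0,0],[0,0,0]],[[0,0,-10],[0,0,0]],[[0,0,-30],[0,0,0]],[[0,0,-40],[0,0,0]],[[0,0,0],[0,0,0]],[[0,0,0],[0,0,0]],[[0,0,0],[0,0,0]]], "claw": 0.6}}

```text
t: 12.93
tool_pos: [0.5399, -0.2515, 0.3293]
orientation: [2.173, 2.267, 0.001]
force: [-0.6, -0.1, -0.2]
opening: 0.0554
gripper_force: 0.0
```

Run:
```python
from h import *
s=robot.read_state(); M=R.from_rotvec(s["orientation"]).as_matrix(); p=np.array(s["tool_pos"]); print(s["t"],p,s["force"])
im,d,c=cam("wrist"); X=cloud(d,c); Y=(X-p)@M*1000
m=(X[...,2]>.088)&(X[...,2]<.11)&(abs(Y[...,1])<20)&(abs(Y[...,0])<40); print("knob top",m.sum(),X[m].mean(0),np.percentile(X[m][:,2],[50,95]))
im2,_,_=cam("scene")
a=cv2.resize(im[0:260,180:380],(460,598)); b=cv2.resize(im2[150:250,180:310],(338,260),interpolation=cv2.INTER_CUBIC)
can=np.zeros((598,798,3),np.uint8); can[:,:460]=a; can[:260,460:]=b; cv2.imwrite("pics/w8.png",can)
```

```text
12.9333 [ 0.53985335 -0.25153429  0.32932714] [-0.55642554 -0.09885687 -0.21534169]
knob top 654 [ 0.53852846 -0.25629829  0.09287352] [0.09342386 0.0946025 ]
```

View pics/w8.png

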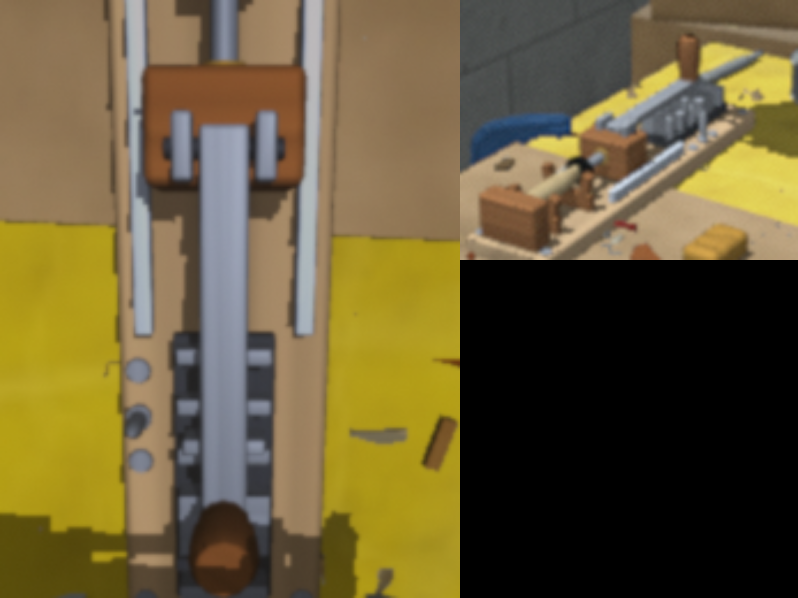

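The bar is level (knob top at 93 mm) and the tongue sits in the middle notch beside the pin. The pad is on the peg's end and the peg is against the stop. I hand it in.

```bash
python3 -c "
from plant import robot
print(robot.close_job())"
```

```text
the job is handed in; nothing more can be done
None
```

I clamped the peg in the jig: it lies against the stop with the pad on its end, and the latch bar is down in the middle notch beside the index pin. I handed the job in at about 13 s; the hand-in returned no verdict.

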